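# Load a swing-out centrifuge for a balanced spin

### The arm

A 7-joint arm with a two-finger parallel gripper is mounted at the origin on a cart in front of the work surface, level with it; the furniture and walls round the work are solid. World frame = base frame: x ahead of the robot, y to its left, z up, the work surface at z = 0. Lengths are in m, angles in rad, forces in N, time in s.
With the tool pointing down it reaches from about 0.425 to 0.95 m from the base axis. Payload 4.7 kg.
Tool frame: the origin (TCP) lies between the finger pads; the fingertips stand 8 mm ahead of it and the grasp point (between the pads) lies 11 mm behind it; z points along the fingers, y is the line along which they close (so a half turn about z gives the same grasp; the last joint's range is limited). The gripper opens to 87 mm and grips with 3 to 60 N. Pads are 19 mm wide; open, the fingers measure 117 mm over their backs; the gripper's body (75 mm by 190 mm) begins 51 mm behind the grasp point.
Start: joints at [-1.216, 0.469, -0.049, 1.532, 0.024, 1.141, -0.082], TCP at [0.253, 0.626, 0.231] pointing down, gripper open.
Joint ranges: [-2.59, 2.59], [-0.33, 1.99], [-1.39, 1.29], [0.1, 2.45], [-1.04, 4.18], [0.21, 1.99], [-2.66, 2.66]. Speed limits (rad/s): [2.57, 2.57, 3.14, 3.14, 3.14, 3.14, 3.14].

### API

Orientations are given as a unit quaternion [x, y, z, w].
In Python, from bench import arm gives the robot as it stands.
- The arm moves only by the tool apply_moves, never from a script. Its argument "series" is a list of rows, each an object with "travel": the shift along the tool's x, y, z each as a share of 0.1 m, from -1 to 1, a list of three; "angular": the turn, a rotation vector about the tool's x, y, z each as a share of 30 degrees, from -1 to 1, a list of three. In form: [{"travel": [dx, dy, dz], "angular": [wx, wy, wz]}, ...]. A call has 1 to 10 rows; each row is the pose to reach, as a shift and turn from the pose commanded when the call began, along the tool's axes at that moment; what a row does not reach only later rows make up. A row lasts 1/8 s, in which the tool goes at most 62.5 mm and 10.7 degrees, less where a joint would pass 70% of its speed; a pose out of reach is approached as far as the arm can. A call with a number of a shift or a turn outside -1 to 1 is refused whole. A call with a gripper value outside its range is refused whole. "grip" is the opening, from 0 (shut) to 1 (fully open), set as the call begins (left out, the last holds). The fingers move at their own pace and stop on an object; "grip_force" is the grip in N (left out, the last holds). Time passes only in rows, so rows that repeat a pose let the fingers close. It gives the time, the measured TCP pose, the force, the opening and the grip force at its end, in the units of the state.
- arm.get_state(): the state, without advancing time (a new reading comes with each control period).
- arm.read_camera(name): name is "side" or "top" or "wrist"; returns (picture, depth): 384x512x3 uint8, blue, green, red; 384x512 float32, m along the optical axis (not along the pixel's ray), 0 where there is no reading.
- arm.calibration(name): a dict with "camera_matrix" (3x3 intrinsics, pixels), "camera_from_world" (4x4, takes a point from world to camera coordinates). Camera axes: x right, y down, z forward; pixel columns grow to the right and rows downward; lengths in m; the calibration is good to about 2 mm. A picture is of the moment at which its call begins: read the wrist's pose just before it. calibration takes no time and is no camera call; for the wrist camera it gives the pose at the moment of the call.
- arm.hand_in(): hands the job in; it is judged then, once.
The state is a dict: "t": time; "joints": joint angles; "joint_vel": joint speeds; "joint_efforts": joint torques, N m; "position": TCP position; "tool_rot": TCP orientation; "contact_force": force on the tool from outside, world axes, zero at the start; "wrist_torque": the same for the moment, N m; "width": opening from 0.0 (shut) to 1.0 (fully open); "finger_force": force on a finger pad.
Only numpy, scipy, OpenCV 4.12 (cv2) and the standard library are available. Lean on these libraries where they do the work, as an engineer would, in place of code of your own. Each camera call takes 0.05 s, during which the arm holds its last target. There are 200 camera calls.

### The job

Load the centrifuge for a balanced spin: of the tubes in the rack, put the two tall ones in buckets straight opposite each other across the rotor, and the two short flat-capped ones in the remaining two buckets, every tube standing fully down on its bucket's floor. Keep the tubes upright throughout. The tube with the pointed dropper cap has no twin to balance it, so leave it where it is in the rack.

Things in the scene. Friction and masses are not known exactly. Their poses are not given: they have to be found in the camera images.
- tall_tube_1: TALL white tube, blue ribbed flat cap, 118 mm from tip to cap top. Body 28 mm across, tapered tip ending in a 10 mm flat; cap 32 mm across (grip here), 14 mm high. Origin: centre of the tip's underside; z up through the cap. 35 g. Starts upright in a hole of the rack, tip 6 mm above the worktop, x axis along the rack's long side; the holes are swapped at each start.
- tall_tube_2: Twin of tall_tube_1, alike in all (118 mm tall). The rack: fixed, white, 204 x 136 x 52 mm, 2 rows of 3 holes of 34 mm, 64 mm apart both ways.
- short_tube_1: SHORT white tube, blue ribbed flat cap, 90 mm from tip to cap top. Body 28 mm across, tapered tip ending in a 10 mm flat; cap 32 mm across (grip here), 14 mm high. Origin: centre of the tip's underside; z up through the cap. 35 g. Starts upright in a hole of the rack, tip 6 mm above the worktop, x axis along the rack's long side; the holes are swapped at each start.
- short_tube_2: Twin of short_tube_1, alike in all (90 mm tall). One hole of the rack is empty.
- dropper_tube: White tube like the short ones (90 mm to the top of its blue ribbed cap), but with a pointed 27 mm dropper nozzle on the cap: 117 mm in all. The only one of its kind. Stands in the same rack; same origin and axes.
- bucket_1: Round steel bucket, one of four alike, 76 mm from the rotor axis, opposite bucket_3. Bore 35 mm, 56 mm deep, outside 43 mm. Origin: on its axis at its hanging pins, 120 mm above the worktop; mouth 6 mm above that, inner floor 50 mm below (70 mm above the worktop). z up, x outward from the rotor axis. Hangs upright; if pushed it swings outward and falls back.
- bucket_2: Round steel bucket like bucket_1 (size, origin, axes), straight opposite bucket_4. The rotor that carries the four buckets turns by hand with light friction, so they can shift a little if pushed; its starting angle changes.
- bucket_3: Round steel bucket like bucket_1 (size, origin, axes), straight opposite bucket_1.
- bucket_4: Round steel bucket like bucket_1 (size, origin, axes), straight opposite bucket_2.
- centrifuge: Light grey benchtop centrifuge, fixed, left or right of the rack; 340 mm deep, 320 wide, rim of its 272 mm bowl at 121 mm height. Origin: on the worktop under the rotor axis; x to the rear, where the open fixed lid stands (hinge 190 mm behind the axis, leaning back, up to 450 mm high). Centre nut of the rotor: top at 142 mm.

How it is judged:
By the outcome, as a careful person would: the job done as asked, in the order asked, and still so for the second after the job is handed in, with the robot touching nothing.
It also fails if it takes over 112 s, if anything falls off the work surface, if the arm or the gripper's body presses on something with over 40 N, if the wrist force passes 120 N, or if a joint passes its speed limit or range.

## Working session

There is one attempt and no reset: what is moved stays moved. The work goes in short steps, Python scripts to look and compute and a tool call to move; the robot and the scene stay as the last step left them, time stands still between calls to the robot, and variables do not carry over. Pictures are saved under pics/ and viewed, at most 14 in all, crops included, and the job is handed in when it is done.

Besides the shell and the picture viewer there is one more tool, called after "Emit:" as name(argument=value, ...), one argument or row to a line, values as JSON. apply_moves: Moves the arm, as the interface text tells. Shift numbers are shares of 0.1 m and turn numbers shares of 30 degrees, none past 1 either way. Its arguments: {"type":"object","properties":{"series":{"type":"array","items":{"type":"object","properties":{"travel":{"type":"array","items":{"type":"number","minimum":-1,"maximum":1}},"angular":{"type":"array","items":{"type":"number","minimum":-1,"maximum":1}}}}},"grip":{"type":"number"},"grip_force":{"type":"number"}},"required":["series"]}

```bash
mkdir -p pics; ls; python3 - <<'E'
from bench import arm
import cv2, numpy as np
s=arm.get_state(); print(s)
for n in("top","side"):
    p,d=arm.read_camera(n); cv2.imwrite(f"pics/{n}0.png",p); np.savez(f"{n}0.npz",p=p,d=d)
    c=arm.calibration(n); print(n,np.round(c["camera_matrix"],1).tolist(),np.round(c["camera_from_world"],3).tolist())
print(np.round(arm.calibration("wrist")["camera_from_world"],3).tolist())
E
```

```text
pics
{'t': 0.0, 'joints': array([-1.21587992,  0.46944214, -0.04857732,  1.53372741,  0.02408897,
        1.14095979, -0.08227953]), 'joint_vel': array([ 3.95863598e-05, -9.46168625e-04,  7.54725993e-04, -1.83612029e-03,
       -3.44966441e-04, -1.16343649e-05, -2.97381103e-04]), 'joint_efforts': array([-7.18903038e-05, -5.07981312e+01, -8.02929187e-02, -2.36143899e+01,
       -6.11716043e-02,  3.80716275e-02,  1.75572495e-04]), 'position': array([0.25253752, 0.62534129, 0.2294847 ]), 'tool_rot': array([ 1.90716373e-01,  9.81644698e-01, -9.63872427e-04, -1.51982517e-04]), 'contact_force': array([-0.6134371 ,  0.27792763,  0.16506788]), 'wrist_torque': array([ 0.02800273, -0.05108694,  0.00254033]), 'finger_force': 0.0, 'width': 1.0001183861447875}
top [[390.8, 0.0, 256.2], [0.0, 390.8, 188.4], [0.0, 0.0, 1.0]] [[-0.072, -0.997, -0.005, 0.048], [-0.971, 0.072, -0.229, 0.567], [0.229, -0.012, -0.973, 0.921], [0.0, 0.0, 0.0, 1.0]]
side [[374.1, 0.0, 258.9], [0.0, 374.1, 189.4], [0.0, 0.0, 1.0]] [[0.955, -0.296, 0.019, -0.514], [-0.185, -0.644, -0.743, 0.178], [0.232, 0.706, -0.669, 0.787], [0.0, 0.0, 0.0, 1.0]]
[[0.374, 0.927, -0.002, -0.676], [0.884, -0.356, 0.303, -0.036], [0.28, -0.115, -0.953, 0.392], [0.0, 0.0, 0.0, 1.0]]
```

View pics/top0.png

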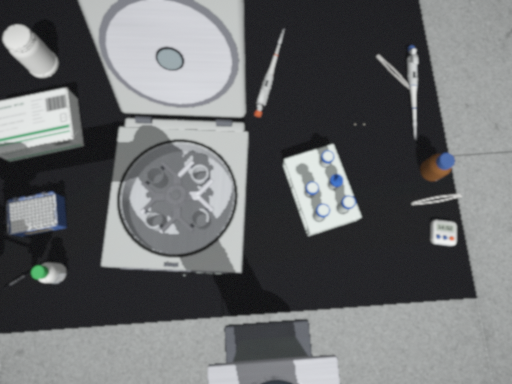

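View pics/side0.png

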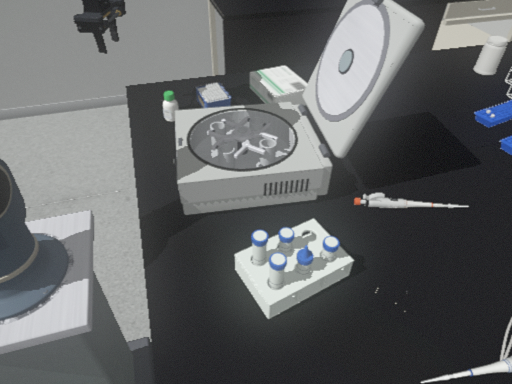

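The top view shows the rack with caps at about (327,157), (312,189), (322,211), (347,203), the dropper at (336,181) and the empty hole at (302,172). The rotor is near (178,196), with buckets around (157,176), (200,174), (156,220) and (200,218). In the side view the tall tubes are at (260,238) and (278,262).

```bash
cat > h.py <<'E'
import numpy as np, cv2
from bench import arm
def ray(c,px,z):
    "pixels (n,2) -> world points on plane(s) z"
    K=c["camera_matrix"];T=np.array(c["camera_from_world"]);R=T[:3,:3];o=-R.T@T[:3,3]
    px=np.atleast_2d(px).astype(float); d=np.c_[px,np.ones(len(px))]@np.linalg.inv(K).T@R
    return o+d*((z-o[2])/d[:,2])[:,None]
def blobs(mask,amin=20):
    n,l,st,ce=cv2.connectedComponentsWithStats(mask.astype(np.uint8))
    return [(ce[i],st[i]) for i in range(1,n) if st[i,4]>=amin]
def world(c,d):
    "depth image -> world xyz per pixel"
    K=c["camera_matrix"];T=np.array(c["camera_from_world"]);v,u=np.indices(d.shape)
    P=np.stack([(u-K[0,2])/K[0,0]*d,(v-K[1,2])/K[1,1]*d,d],-1)
    return (P-T[:3,3])@T[:3,:3]
E
python3 - <<'E'
from h import *
for n in("top","side"):
    z=np.load(n+"0.npz");p,d=z["p"],z["d"];c=arm.calibration(n)
    W=world(c,d);h=cv2.cvtColor(p,cv2.COLOR_BGR2HSV)
    m=cv2.inRange(h,(100,90,50),(130,255,255))
    x0=(275,140,370,240) if n=="top" else (230,215,360,310)
    mm=np.zeros_like(m);mm[x0[1]:x0[3],x0[0]:x0[2]]=m[x0[1]:x0[3],x0[0]:x0[2]]
    mm=cv2.morphologyEx(mm,cv2.MORPH_CLOSE,np.ones((3,3)))
    for ce,st in blobs(mm,8):
        u,v=ce.astype(int);w=W[st[1]:st[1]+st[3],st[0]:st[0]+st[2]].reshape(-1,3);ok=d[st[1]:st[1]+st[3],st[0]:st[0]+st[2]].ravel()>0
        zt=np.percentile(w[ok,2],95);top=w[ok&(w[:,2]>zt-.008)]
        print(n,ce.round(1),st,"ztop",zt.round(3),"xy",np.median(top,0).round(3))
    if n=="top": cv2.imwrite("pics/topc.png",cv2.resize(p[130:265,105:375],None,fx=2.9,fy=2.9,interpolation=cv2.INTER_CUBIC))
E
```

```text
top [324.6 160.7] [322 158   8   5  15] ztop 0.098 xy [ 0.623 -0.172  0.096]
top [336.  180.2] [330 174  13  13 128] ztop 0.115 xy [ 0.569 -0.191  0.116]
top [310.4 192.6] [306 189  10   6  18] ztop 0.097 xy [ 0.546 -0.126  0.095]
top [355.4 199.1] [354 197   3   6  10] ztop 0.127 xy [ 0.509 -0.22   0.124]
top [343.5 204.8] [341 200   8   9  15] ztop 0.125 xy [ 0.505 -0.199  0.123]
top [318.8 213.5] [316 209   9   8  13] ztop 0.126 xy [ 0.488 -0.139  0.123]
side [285.  237.4] [278 227  16  16  78] ztop 0.098 xy [ 0.552 -0.133  0.096]
side [258.7 239.3] [251 229  18  17 109] ztop 0.126 xy [ 0.49  -0.147  0.124]
side [330.9 246.1] [323 236  17  16  97] ztop 0.098 xy [ 0.63  -0.18   0.096]
side [304.5 256.2] [297 245  16  20 215] ztop 0.115 xy [ 0.567 -0.194  0.114]
side [276.4 264.8] [269 254  17  16  88] ztop 0.126 xy [ 0.505 -0.21   0.124]
```

View pics/topc.png

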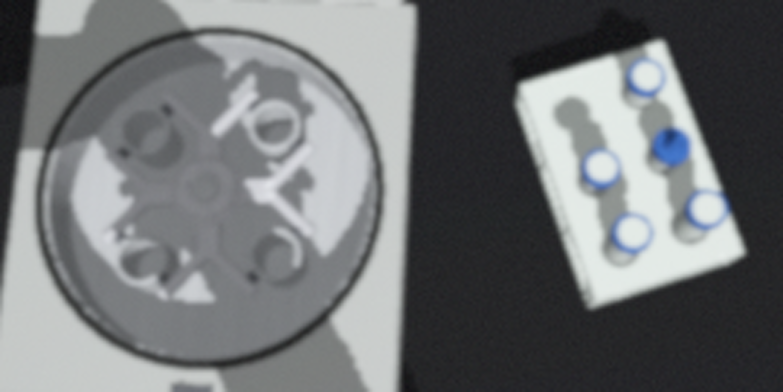

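The crop shows the four bucket mouths near (153,137), (274,126), (148,258) and (279,257). The cap tops are at (645,77), (600,168), (631,232) and (707,209).

```bash
python3 - <<'E'
from h import *
c=arm.calibration("top")
f=lambda q:np.array(q)/2.9+[105,130]
print("short",ray(c,f([(645,77),(600,168)]),.096).round(4).tolist())
print("tall",ray(c,f([(631,232),(707,209)]),.124).round(4).tolist())
b=ray(c,f([(153,137),(274,126),(279,257),(148,258)]),.126);print("buck",b.round(4).tolist(),b.mean(0).round(4))
p=np.load("top0.npz");W=world(c,p["d"]);m=(p["d"]>0)&(W[...,2]>.138)&(W[...,2]<.15)&(abs(W[...,0]-b[:,0].mean())<.05)&(abs(W[...,1]-b[:,1].mean())<.05)
print("nut",m.sum(),W[m].mean(0))
m=(p["d"]>0)&(abs(W[...,2]-.125)<.006)&(np.hypot(W[...,0]-b[:,0].mean(),W[...,1]-b[:,1].mean())<.115)
g=W[m];
for q in b: 
    k=g[np.hypot(*(g[:,:2]-q[:2]).T)<.03]; print(len(k),k.mean(0).round(4))
q=arm.get_state()["tool_rot"]
from scipy.spatial.transform import Rotation as R
print(R.from_quat(q).as_matrix().round(4).tolist())
print("wristcam in tool", (R.from_quat(q).as_matrix().T@(-np.array(arm.calibration("wrist")["camera_from_world"])[:3,:3].T@np.array(arm.calibration("wrist")["camera_from_world"])[:3,3]-arm.get_state()["position"])).round(3))
E
```

```text
short [[0.6302, -0.1759, 0.096], [0.5531, -0.1289, 0.096]]
tall [[0.4921, -0.1439, 0.124], [0.5064, -0.2074, 0.124]]
buck [[0.5994, 0.2398, 0.126], [0.6015, 0.14, 0.126], [0.4922, 0.1403, 0.126], [0.4991, 0.2453, 0.126]] [0.548  0.1913 0.126 ]
nut 78 [0.55190293 0.19570129 0.14089924]
123 [0.6058 0.2459 0.1237]
129 [0.6012 0.1387 0.1242]
130 [0.4956 0.1443 0.1242]
155 [0.4952 0.2454 0.124 ]
[[-0.9273, 0.3744, -0.0006], [0.3744, 0.9273, -0.0017], [-0.0001, -0.0018, -1.0]]
wristcam in tool [ 0.085  0.002 -0.153]
```

Emit:
apply_moves(
  series=[
    {"travel":[0,0,-0.4],"angular":[0,0,-0.3]},
    {"travel":[0,0,-0.8],"angular":[0,0,-0.6]},
    {"travel":[0,0,-1],"angular":[0,0,-0.733]},
    {"travel":[0,0,-1],"angular":[0,0,-0.733]},
  ],
  grip=0.6,
  grip_force=15,
)

```text
t: 0.6
position: [0.253, 0.6264, 0.332]
tool_rot: [0.001, 1.0, 0.001, 0.0]
contact_force: [-0.5, 0.5, -0.9]
width: 0.648
finger_force: 0.0
```

Emit:
apply_moves(
  series=[
    {"travel":[-0.4,-0.4,0]},
    {"travel":[-0.8,-0.8,0]},
    {"travel":[-1,-1,0]},
    {"travel":[-1,-1,0]},
  ],
)

```text
schema error: expected keys travel, angular
```

Emit:
apply_moves(
  series=[
    {"travel":[-0.4,-0.4,0]},
    {"travel":[-0.8,-0.8,0]},
    {"travel":[-1,-1,0]},
    {"travel":[-1,-1,0]},
  ],
)

```text
schema error: expected keys travel, angular
```

Emit:
apply_moves(
  series=[
    {"travel":[-0.3,-0.5,0]},
    {"travel":[-0.58,-1,0]},
    {"travel":[-0.58,-1,0]},
  ],
)

```text
schema error: expected keys travel, angular
```

Emit:
apply_moves(
  series=[
    {"travel":[0,-0.5,0]},
    {"travel":[0,-1,0]},
    {"travel":[0,-1,0]},
  ],
)

```text
schema error: expected keys travel, angular
```

Emit:
apply_moves(
  series=[
    {"travel":[0,-0.35,0]},
    {"travel":[0,-0.35,0]},
    {"travel":[0,-0.35,0]},
  ],
)

```text
schema error: expected keys travel, angular
```

Emit:
apply_moves(
  series=[
    {"travel":[-0.4,-0.4,0],"angular":[0,0,0]},
    {"travel":[-0.8,-0.8,0],"angular":[0,0,0]},
    {"travel":[-1,-1,0],"angular":[0,0,0]},
    {"travel":[-1,-1,0],"angular":[0,0,0]},
  ],
)

```text
t: 1.1
position: [0.3551, 0.5231, 0.3288]
tool_rot: [0.003, 1.0, -0.002, -0.0]
contact_force: [-0.9, 1.2, -0.1]
width: 0.599
finger_force: 0.0
```

Emit:
apply_moves(
  series=[
    {"travel":[-0.4,-0.4,0],"angular":[0,0,0]},
    {"travel":[-0.8,-0.8,0],"angular":[0,0,0]},
    {"travel":[-1,-1,0],"angular":[0,0,0]},
    {"travel":[-1,-1,0],"angular":[0,0,0]},
  ],
)

```text
t: 1.6
position: [0.4535, 0.4248, 0.3293]
tool_rot: [0.002, 1.0, -0.001, -0.001]
contact_force: [-0.0, 0.3, -0.0]
width: 0.601
finger_force: 0.0
```

Emit:
apply_moves(
  series=[
    {"travel":[-0.3,-0.5,0],"angular":[0,0,0]},
    {"travel":[-0.58,-1,0],"angular":[0,0,0]},
    {"travel":[-0.58,-1,0],"angular":[0,0,0]},
  ],
)

```text
t: 1.98
position: [0.5121, 0.323, 0.3299]
tool_rot: [0.003, 1.0, -0.001, -0.0]
contact_force: [0.4, 0.8, -0.9]
width: 0.601
finger_force: 0.0
```

Emit:
apply_moves(
  series=[
    {"travel":[0,-0.5,0],"angular":[0,0,0]},
    {"travel":[0,-1,0],"angular":[0,0,0]},
    {"travel":[0,-1,0],"angular":[0,0,0]},
  ],
)

```text
t: 2.35
position: [0.51, 0.2247, 0.3304]
tool_rot: [0.001, 1.0, -0.0, -0.0]
contact_force: [0.2, 1.2, 0.6]
width: 0.597
finger_force: 0.0
```

Emit:
apply_moves(
  series=[
    {"travel":[0,-0.35,0],"angular":[0,0,0]},
    {"travel":[0,-0.35,0],"angular":[0,0,0]},
    {"travel":[0,-0.35,0],"angular":[0,0,0]},
    {"travel":[0,-0.35,0],"angular":[0,0,0]},
  ],
)

```text
t: 2.85
position: [0.5101, 0.1934, 0.3302]
tool_rot: [-0.002, 1.0, 0.0, -0.0]
contact_force: [0.8, 0.0, 0.1]
width: 0.6
finger_force: 0.0
```

```bash
python3 - <<'E'
from h import *
c=arm.calibration("wrist");p,d=arm.read_camera("wrist");s=arm.get_state();print(s["position"],s["t"],s["joints"].round(2))
np.savez("w1.npz",p=p,d=d,K=c["camera_matrix"],T=c["camera_from_world"]);cv2.imwrite("pics/w1.png",p)
E
```

```text
[0.51028128 0.1928709  0.33028491] 2.9 [-0.5   0.18  0.07  1.71 -0.01  1.25  1.15]
```

View pics/w1.png

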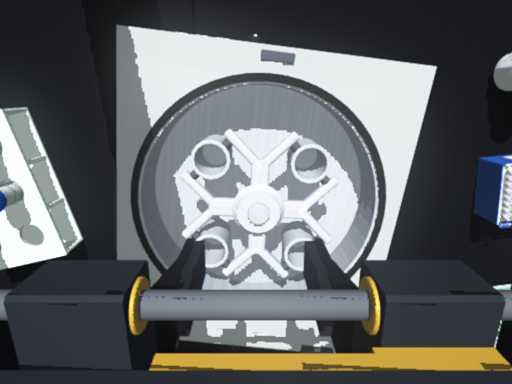

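The wrist view shows the nut at (259,213). Two bucket mouths are clear at (212,157) and (310,161); the far two, at (213,248) and (300,248), are partly hidden by the fingers.

```bash
python3 - <<'E'
from h import *
z=np.load("w1.npz");c=dict(camera_matrix=z["K"],camera_from_world=z["T"])
print("nut",ray(c,[(259,213)],.142).round(4)); print("b pix",ray(c,[(212,157),(310,161),(300,248),(213,248)],.126).round(4).tolist())
W=world(c,z["d"]);ok=z["d"]>0
m=ok&(abs(W[...,2]-.142)<.005);m[:180]=0;m[240:]=0;g=W[m];g=g[np.hypot(g[:,0]-.55,g[:,1]-.193)<.02];print("nut d",len(g),g.mean(0).round(4),g.min(0),g.max(0))
for u,v in[(212,157),(310,161),(300,248),(213,248)]:
    q=ray(c,[(u,v)],.126)[0]; m=ok&(abs(W[...,2]-.126)<.004)&(np.hypot(W[...,0]-q[0],W[...,1]-q[1])<.026)
    g=W[m]; # algebraic circle fit
    A=np.c_[2*g[:,:2],np.ones(len(g))];s=np.linalg.lstsq(A,(g[:,:2]**2).sum(1),rcond=None)[0]
    print(len(g),g[:,2].mean().round(4),"circle",s[:2].round(4),np.sqrt(s[2]+s[:2]@s[:2]).round(4))
E
```

```text
nut [[0.5501 0.2013 0.142 ]]
b pix [[0.4929, 0.1512, 0.126], [0.4968, 0.2555, 0.126], [0.5987, 0.2494, 0.126], [0.5991, 0.1488, 0.126]]
nut d 374 [0.5511 0.2007 0.1411] [0.53827195 0.18296405 0.13702587] [0.56822869 0.21219107 0.14349155]
515 0.1248 circle [0.495  0.1506] 0.0201
509 0.1248 circle [0.4992 0.2553] 0.02
198 0.1247 circle [0.6068 0.2552] 0.0213
299 0.1248 circle [0.6033 0.1445] 0.0202
```

```bash
python3 - <<'E'
from h import *
z=np.load("side0.npz");c=arm.calibration("side");W=world(c,z["d"])
m=(z["d"]>0)&(abs(W[...,2]-.142)<.004)&(np.hypot(W[...,0]-.55,W[...,1]-.198)<.03);print("side nut",m.sum(),W[m].mean(0))
c=arm.calibration("wrist");p,d=arm.read_camera("wrist");s=arm.get_state();print(s["position"],s["tool_rot"].round(4))
T=np.array(c["camera_from_world"]);print((-T[:3,:3].T@T[:3,3]-s["position"]).round(4))
print(T.round(4).tolist())
W=world(c,d);m=(d>0)&(abs(W[...,2]-.142)<.004)&(np.hypot(W[...,0]-.55,W[...,1]-.198)<.02);print("wrist nut",m.sum(),W[m].mean(0))
# rim ring fits, white plate top at 0.121: bowl rim centre from top & wrist
E
```

```text
side nut 45 [0.54945852 0.19394942 0.14157243]
[0.51042628 0.19239939 0.33030289] [-1.1e-03  1.0e+00  2.0e-04 -2.0e-04]
[-0.0841  0.0026  0.1534]
[[-0.0033, 1.0, 0.0003, -0.1937], [0.9532, 0.0031, 0.3022, -0.5532], [0.3022, 0.0013, -0.9532, 0.332], [0.0, 0.0, 0.0, 1.0]]
wrist nut 354 [0.5513099  0.20077563 0.14123192]
```

Emit:
apply_moves(
  series=[
    {"travel":[0.1,-0.5,0],"angular":[0,0,0]},
    {"travel":[0.18,-1,0],"angular":[0,0,0]},
    {"travel":[0.18,-1,0],"angular":[0,0,0]},
  ],
)

```text
t: 3.32
position: [0.4926, 0.087, 0.3309]
tool_rot: [0.004, 1.0, -0.0, 0.0]
contact_force: [0.5, 0.4, 0.2]
width: 0.597
finger_force: 0.0
```

Emit:
apply_moves(
  series=[
    {"travel":[0,-0.5,0],"angular":[0,0,0]},
    {"travel":[0,-1,0],"angular":[0,0,0]},
    {"travel":[0,-1,0],"angular":[0,0,0]},
  ],
)

```text
t: 3.7
position: [0.493, -0.0121, 0.3307]
tool_rot: [0.003, 1.0, -0.0, 0.0]
contact_force: [0.6, 1.4, -0.5]
width: 0.599
finger_force: 0.0
```

Emit:
apply_moves(
  series=[
    {"travel":[0,-0.5,0],"angular":[0,0,0]},
    {"travel":[0,-1,0],"angular":[0,0,0]},
    {"travel":[0,-1,0],"angular":[0,0,0]},
  ],
)

```text
t: 4.08
position: [0.4929, -0.1114, 0.3306]
tool_rot: [0.003, 1.0, -0.0, 0.0]
contact_force: [0.4, 1.3, -0.3]
width: 0.6
finger_force: 0.0
```

Emit:
apply_moves(
  series=[
    {"travel":[0,-0.37,0],"angular":[0,0,0]},
    {"travel":[0,-0.37,0],"angular":[0,0,0]},
    {"travel":[0,-0.37,0],"angular":[0,0,0]},
    {"travel":[0,-0.37,0],"angular":[0,0,0]},
  ],
)

```text
t: 4.58
position: [0.4932, -0.144, 0.3304]
tool_rot: [-0.002, 1.0, 0.0, -0.0]
contact_force: [0.7, 0.2, 0.5]
width: 0.599
finger_force: 0.0
```

```bash
python3 - <<'E'
from h import *
c=arm.calibration("wrist");p,d=arm.read_camera("wrist");s=arm.get_state();print(s["position"],s["t"],s["joints"].round(2),np.round(c["camera_matrix"],1).tolist())
np.savez("w2.npz",p=p,d=d,K=c["camera_matrix"],T=c["camera_from_world"]);cv2.imwrite("pics/w2.png",p)
W=world(c,d);ok=d>0
for n,q,zt in(("tA",(.492,-.144),.124),("tB",(.5064,-.2074),.124),("s1",(.553,-.129),.096),("s2",(.630,-.176),.096)):
    m=ok&(abs(W[...,2]-zt)<.003)&(np.hypot(W[...,0]-q[0],W[...,1]-q[1])<.03);v,u=np.nonzero(m)
    if len(u):
        (a,b),r=cv2.minEnclosingCircle(np.c_[u,v].astype(np.float32));print(n,len(u),W[m].mean(0).round(4),"mec",ray(c,[(a,b)],zt)[0].round(4),round(a,1),round(b,1),r)
E
```

```text
[ 0.4931084  -0.14436014  0.33044243] 4.625 [-0.1   0.12  0.34  1.79 -0.04  1.24  1.83] [[340.1, 0.0, 254.1], [0.0, 340.1, 199.1], [0.0, 0.0, 1.0]]
tA 656 [ 0.4925 -0.1412  0.1237] mec [ 0.4923 -0.1411  0.124 ] 254.4 171.7 14.884004592895508
tB 633 [ 0.5074 -0.2032  0.1237] mec [ 0.5075 -0.203   0.124 ] 197.8 185.1 14.876288414001465
s1 502 [ 0.5545 -0.1261  0.0958] mec [ 0.5544 -0.1264  0.096 ] 266.2 216.4 13.252079963684082
s2 438 [ 0.6315 -0.1729  0.0957] mec [ 0.6314 -0.1731  0.096 ] 229.0 272.5 12.500100135803223
```

View pics/w2.png

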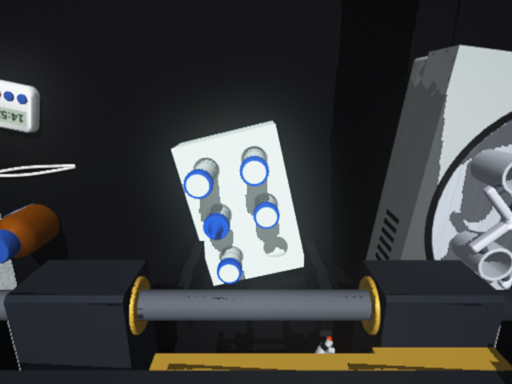

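The wrist view shows the tall caps at (254,171) and (198,185), the shorts at (266,216) and (229,272), and the dropper at (216,226). The gripper's parts are centred on column 255, so wrist positions read about 2.6 mm high in y. Corrected for that, they agree with the top view.

Emit:
apply_moves(
  series=[
    {"travel":[0,0,0.5],"angular":[0,0,0]},
    {"travel":[0,0,1],"angular":[0,0,0]},
    {"travel":[0,0,1],"angular":[0,0,0]},
  ],
)

```text
t: 5.0
position: [0.4904, -0.1445, 0.2276]
tool_rot: [-0.001, 1.0, 0.001, -0.004]
contact_force: [-0.5, -0.5, 0.7]
width: 0.598
finger_force: 0.0
```

Emit:
apply_moves(
  series=[
    {"travel":[0,0,0.3],"angular":[0,0,0]},
    {"travel":[0,0,0.6],"angular":[0,0,0]},
    {"travel":[0,0,0.9],"angular":[0,0,0]},
    {"travel":[0,0,1],"angular":[0,0,0]},
    {"travel":[0,0,1],"angular":[0,0,0]},
  ],
)

```text
t: 5.62
position: [0.4938, -0.146, 0.1316]
tool_rot: [-0.0, 1.0, -0.0, 0.001]
contact_force: [-0.3, 0.2, 0.1]
width: 0.6
finger_force: 0.0
```

Emit:
apply_moves(
  series=[
    {"travel":[0.01,0,0.12],"angular":[0,0,0]},
    {"travel":[0.01,0,0.24],"angular":[0,0,0]},
    {"travel":[0.01,0,0.24],"angular":[0,0,0]},
  ],
)

```text
t: 6.0
position: [0.491, -0.1459, 0.1056]
tool_rot: [0.0, 1.0, 0.0, -0.001]
contact_force: [-0.2, 0.0, -0.1]
width: 0.598
finger_force: 0.0
```

Emit:
apply_moves(
  series=[
    {"travel":[0,0,0],"angular":[0,0,0]},
    {"travel":[0,0,0],"angular":[0,0,0]},
    {"travel":[0,0,0],"angular":[0,0,0]},
    {"travel":[0,0,0],"angular":[0,0,0]},
    {"travel":[0,0,0],"angular":[0,0,0]},
  ],
  grip=0.2,
  grip_force=15,
)

```text
t: 6.62
position: [0.4919, -0.1461, 0.1067]
tool_rot: [-0.0, 1.0, 0.0, 0.0]
contact_force: [0.8, -0.4, 1.6]
width: 0.355
finger_force: 15.0
```

Emit:
apply_moves(
  series=[
    {"travel":[0,0,-0.3],"angular":[0,0,0]},
    {"travel":[0,0,-0.6],"angular":[0,0,0]},
    {"travel":[0,0,-1],"angular":[0,0,0]},
    {"travel":[0,0,-1],"angular":[0,0,0]},
  ],
)

```text
t: 7.12
position: [0.4936, -0.1467, 0.2094]
tool_rot: [0.0, 1.0, -0.0, 0.003]
contact_force: [0.5, 0.0, 0.4]
width: 0.358
finger_force: 15.0
```

Emit:
apply_moves(
  series=[
    {"travel":[0,0,-0.4],"angular":[0,0,0]},
    {"travel":[0,0,-0.8],"angular":[0,0,0]},
    {"travel":[0,0,-0.95],"angular":[0,0,0]},
    {"travel":[0,0,-0.95],"angular":[0,0,0]},
  ],
)

```text
t: 7.62
position: [0.4917, -0.146, 0.3011]
tool_rot: [-0.0, 1.0, 0.0, 0.0]
contact_force: [-0.2, -0.2, -0.8]
width: 0.361
finger_force: 15.0
```

Emit:
apply_moves(
  series=[
    {"travel":[-0.1,0.3,0],"angular":[0,0,0]},
    {"travel":[-0.3,0.7,0],"angular":[0,0,0]},
    {"travel":[-0.4,1,0],"angular":[0,0,0]},
    {"travel":[-0.4,1,0],"angular":[0,0,0]},
  ],
)

```text
t: 8.12
position: [0.5313, -0.0428, 0.2987]
tool_rot: [-0.003, 1.0, 0.0, -0.002]
contact_force: [-0.1, -0.1, -0.4]
width: 0.36
finger_force: 15.0
```

Emit:
apply_moves(
  series=[
    {"travel":[-0.1,0.3,0],"angular":[0,0,0]},
    {"travel":[-0.3,0.7,0],"angular":[0,0,0]},
    {"travel":[-0.4,1,0],"angular":[0,0,0]},
    {"travel":[-0.4,1,0],"angular":[0,0,0]},
  ],
)

```text
t: 8.62
position: [0.5712, 0.0559, 0.2992]
tool_rot: [-0.002, 1.0, -0.0, -0.002]
contact_force: [0.2, -0.8, -0.3]
width: 0.361
finger_force: 15.0
```

Emit:
apply_moves(
  series=[
    {"travel":[-0.1,0.3,0],"angular":[0,0,0]},
    {"travel":[-0.2,0.7,0],"angular":[0,0,0]},
    {"travel":[-0.35,1,0],"angular":[0,0,0]},
    {"travel":[-0.35,1,0],"angular":[0,0,0]},
  ],
)

```text
t: 9.12
position: [0.6065, 0.1549, 0.2996]
tool_rot: [-0.001, 1.0, -0.0, -0.001]
contact_force: [-0.2, -1.0, -1.1]
width: 0.357
finger_force: 15.0
```

Emit:
apply_moves(
  series=[
    {"travel":[0,0.3,0],"angular":[0,0,0]},
    {"travel":[0,0.7,0],"angular":[0,0,0]},
    {"travel":[0,0.98,0],"angular":[0,0,0]},
    {"travel":[0,0.98,0],"angular":[0,0,0]},
    {"travel":[0,0.98,0],"angular":[0,0,0]},
  ],
)

```text
t: 9.75
position: [0.6071, 0.2486, 0.3011]
tool_rot: [0.002, 1.0, -0.001, -0.0]
contact_force: [0.7, -0.4, 0.2]
width: 0.357
finger_force: 15.0
```

```bash
cat >> h.py <<'E'
def look(name):
    c=arm.calibration("wrist");p,d=arm.read_camera("wrist");s=arm.get_state();print("tcp",s["position"].round(4),"t",s["t"],"q",s["tool_rot"].round(3),"w",round(s["width"],3))
    cv2.imwrite(f"pics/{name}.png",p);return c,p,d,s
def buckets(c,d,dy=-.0026,guess=((.495,.148),(.499,.2527),(.607,.2526),(.603,.142))):
    W=world(c,d)+[0,dy,0];W[d<=0]=9
    for q in guess:
        g=W[(abs(W[...,2]-.125)<.004)&(np.hypot(W[...,0]-q[0],W[...,1]-q[1])<.03)]
        if len(g)<60: print(q,len(g));continue
        A=np.c_[2*g[:,:2],np.ones(len(g))];s=np.linalg.lstsq(A,(g[:,:2]**2).sum(1),rcond=None)[0]
        print(q,len(g),"circle",s[:2].round(4),np.sqrt(s[2]+s[:2]@s[:2]).round(4))
E
python3 - <<'E'
from h import *
c,p,d,s=look("w3");buckets(c,d)
p,d=arm.read_camera("top");cv2.imwrite("pics/w3.png",np.hstack([p,cv2.imread("pics/w3.png")])[:, ::1] if 0 else cv2.imread("pics/w3.png"));np.savez("top3.npz",p=p,d=d)
E
```

```text
tcp [0.6072 0.2486 0.3013] t 9.8 q [ 0.002  1.    -0.001 -0.   ] w 0.358
(0.495, 0.148) 973 circle [0.4954 0.1487] 0.0213
(0.499, 0.2527) 908 circle [0.4991 0.252 ] 0.0215
(0.607, 0.2526) 611 circle [0.606  0.2517] 0.0215
(0.603, 0.142) 752 circle [0.6023 0.1422] 0.0212
```

View pics/w3.png

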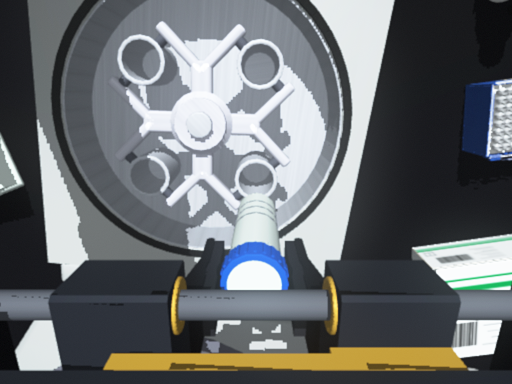

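The wrist view shows the held cap at (254,268) and the target bucket at (256,175), directly under the tube tip. The fingers no longer block the other three buckets.

Emit:
apply_moves(
  series=[
    {"travel":[0.01,0.03,0.2],"angular":[0,0,0]},
    {"travel":[0.01,0.03,0.4],"angular":[0,0,0]},
    {"travel":[0.01,0.03,0.6],"angular":[0,0,0]},
    {"travel":[0.01,0.03,0.8],"angular":[0,0,0]},
    {"travel":[0.01,0.03,0.8],"angular":[0,0,0]},
  ],
)

```text
t: 10.48
position: [0.605, 0.2529, 0.22]
tool_rot: [0.001, 1.0, -0.001, -0.002]
contact_force: [-0.8, -0.3, -0.7]
width: 0.361
finger_force: 15.0
```

Emit:
apply_moves(
  series=[
    {"travel":[0,0,0.1],"angular":[0,0,0]},
    {"travel":[0,0,0.2],"angular":[0,0,0]},
    {"travel":[0,0,0.3],"angular":[0,0,0]},
    {"travel":[0,0,0.4],"angular":[0,0,0]},
    {"travel":[0,0,0.46],"angular":[0,0,0]},
    {"travel":[0,0,0.46],"angular":[0,0,0]},
  ],
)

```text
t: 11.22
position: [0.6053, 0.2552, 0.1747]
tool_rot: [-0.0, 1.0, -0.0, -0.001]
contact_force: [-0.1, 0.6, -0.3]
width: 0.361
finger_force: 15.0
```

Emit:
apply_moves(
  series=[
    {"travel":[0,-0.01,0.03],"angular":[0,0,0]},
    {"travel":[0,-0.01,0.04],"angular":[0,0,0]},
    {"travel":[0,-0.01,0.04],"angular":[0,0,0]},
  ],
)

```text
t: 11.6
position: [0.6058, 0.2541, 0.1717]
tool_rot: [-0.0, 1.0, 0.0, 0.0]
contact_force: [0.2, 0.2, -0.9]
width: 0.363
finger_force: 15.0
```

Emit:
apply_moves(
  series=[
    {"travel":[0,0,0],"angular":[0,0,0]},
    {"travel":[0,0,0],"angular":[0,0,0]},
    {"travel":[0,0,0],"angular":[0,0,0]},
    {"travel":[0,0,0],"angular":[0,0,0]},
  ],
  grip=0.6,
)

```text
t: 12.1
position: [0.6058, 0.254, 0.1716]
tool_rot: [0.0, 1.0, 0.0, 0.0]
contact_force: [-0.5, -0.1, 0.4]
width: 0.589
finger_force: 0.0
```

Emit:
apply_moves(
  series=[
    {"travel":[0,0,-0.2],"angular":[0,0,0]},
    {"travel":[0,0,-0.5],"angular":[0,0,0]},
    {"travel":[0,0,-1],"angular":[0,0,0]},
    {"travel":[0,0,-1],"angular":[0,0,0]},
  ],
)

```text
t: 12.6
position: [0.6081, 0.2547, 0.2766]
tool_rot: [0.0, 1.0, 0.002, 0.004]
contact_force: [0.6, -0.4, 0.2]
width: 0.602
finger_force: 0.0
```

```bash
python3 - <<'E'
from h import *
c,p,d,s=look("w4");buckets(c,d)
W=world(c,d)+[0,-.0026,0];m=(d>0)&(W[...,2]>.17)&(W[...,2]<.2)&(np.hypot(W[...,0]-.606,W[...,1]-.252)<.035)
print(m.sum(),W[m].mean(0).round(4),np.percentile(W[m][:,2],[50,98]) if m.any() else 0)
p,d=arm.read_camera("side");c=arm.calibration("side");cv2.imwrite("pics/s4.png",cv2.resize(p[70:220,150:350],None,fx=3,fy=3))
W=world(c,d);m=(d>0)&(W[...,2]>.16)&(W[...,2]<.21)&(np.hypot(W[...,0]-.606,W[...,1]-.252)<.025)
print(m.sum(),W[m].mean(0).round(4),np.percentile(W[m][:,2],[50,98]) if m.any() else 0)
E
```

```text
tcp [0.6067 0.2542 0.2738] t 12.65 q [0.    1.    0.001 0.002] w 0.599
(0.495, 0.148) 1354 circle [0.496  0.1484] 0.0222
(0.499, 0.2527) 1112 circle [0.4994 0.2522] 0.0218
(0.607, 0.2526) 451 circle [0.606  0.2516] 0.0223
(0.603, 0.142) 991 circle [0.6023 0.1431] 0.022
1496 [0.5945 0.2479 0.1867] [0.18724272 0.18943012]
116 [0.5959 0.2411 0.1802] [0.1860792  0.18991106]
```

View pics/s4.png

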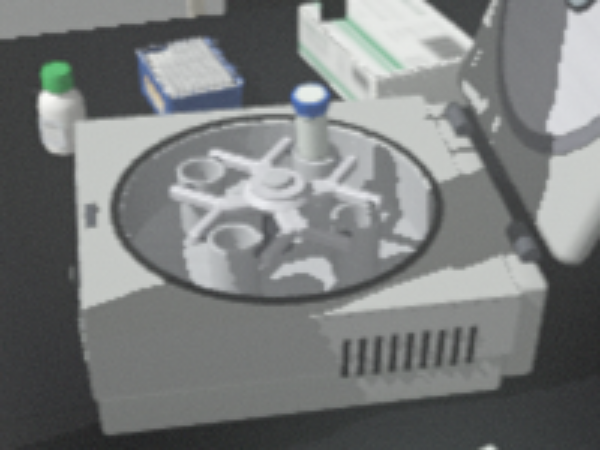

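The side crop shows the first tall tube in the far-left bucket with its cap at (310,98). Its top is at about 188 mm, so it is fully down. Next is the second tall tube.

Emit:
apply_moves(
  series=[
    {"travel":[0.1,-0.5,0],"angular":[0,0,0]},
    {"travel":[0.25,-1,0],"angular":[0,0,0]},
    {"travel":[0.25,-1,0],"angular":[0,0,0]},
  ],
)

```text
t: 13.08
position: [0.5796, 0.1481, 0.2702]
tool_rot: [0.004, 1.0, -0.002, -0.001]
contact_force: [-0.1, 1.0, -0.4]
width: 0.603
finger_force: 0.0
```

Emit:
apply_moves(
  series=[
    {"travel":[0.1,-0.5,0],"angular":[0,0,0]},
    {"travel":[0.25,-1,0],"angular":[0,0,0]},
    {"travel":[0.25,-1,0],"angular":[0,0,0]},
  ],
)

```text
t: 13.45
position: [0.5545, 0.0495, 0.2705]
tool_rot: [0.004, 1.0, -0.001, -0.001]
contact_force: [-0.3, 1.0, 0.3]
width: 0.601
finger_force: 0.0
```

Emit:
apply_moves(
  series=[
    {"travel":[0.1,-0.5,0],"angular":[0,0,0]},
    {"travel":[0.25,-1,0],"angular":[0,0,0]},
    {"travel":[0.25,-1,0],"angular":[0,0,0]},
  ],
)

```text
t: 13.82
position: [0.5296, -0.0494, 0.2708]
tool_rot: [0.003, 1.0, -0.001, -0.001]
contact_force: [0.7, -0.8, 0.1]
width: 0.605
finger_force: 0.0
```

Emit:
apply_moves(
  series=[
    {"travel":[0.1,-0.5,0],"angular":[0,0,0]},
    {"travel":[0.25,-1,0],"angular":[0,0,0]},
    {"travel":[0.25,-1,0],"angular":[0,0,0]},
  ],
)

```text
t: 14.2
position: [0.505, -0.1485, 0.2709]
tool_rot: [0.003, 1.0, -0.0, -0.001]
contact_force: [0.2, 0.6, -0.4]
width: 0.596
finger_force: 0.0
```

Emit:
apply_moves(
  series=[
    {"travel":[0,-0.3,0],"angular":[0,0,0]},
    {"travel":[0,-0.61,0],"angular":[0,0,0]},
    {"travel":[0,-0.61,0],"angular":[0,0,0]},
    {"travel":[0,-0.61,0],"angular":[0,0,0]},
  ],
)

```text
t: 14.7
position: [0.5067, -0.2044, 0.2708]
tool_rot: [-0.002, 1.0, 0.001, -0.0]
contact_force: [0.0, 0.7, -1.0]
width: 0.599
finger_force: 0.0
```

Emit:
apply_moves(
  series=[
    {"travel":[0,-0.01,0.4],"angular":[0,0,0]},
    {"travel":[0,-0.01,0.8],"angular":[0,0,0]},
    {"travel":[0,-0.01,1],"angular":[0,0,0]},
    {"travel":[0,-0.01,1],"angular":[0,0,0]},
  ],
)

```text
t: 15.2
position: [0.5053, -0.2054, 0.1698]
tool_rot: [-0.002, 1.0, 0.001, -0.002]
contact_force: [-0.8, -0.4, -0.9]
width: 0.6
finger_force: 0.0
```

Emit:
apply_moves(
  series=[
    {"travel":[0,0,0.2],"angular":[0,0,0]},
    {"travel":[0,0,0.4],"angular":[0,0,0]},
    {"travel":[0,0,0.6],"angular":[0,0,0]},
    {"travel":[0,0,0.65],"angular":[0,0,0]},
    {"travel":[0,0,0.65],"angular":[0,0,0]},
  ],
)

```text
t: 15.82
position: [0.5065, -0.2077, 0.1073]
tool_rot: [-0.0, 1.0, 0.0, 0.001]
contact_force: [0.7, -0.2, -0.3]
width: 0.6
finger_force: 0.0
```

Emit:
apply_moves(
  series=[
    {"travel":[0,0,0],"angular":[0,0,0]},
    {"travel":[0,0,0],"angular":[0,0,0]},
    {"travel":[0,0,0],"angular":[0,0,0]},
    {"travel":[0,0,0],"angular":[0,0,0]},
    {"travel":[0,0,0],"angular":[0,0,0]},
  ],
  grip=0.2,
)

```text
t: 16.45
position: [0.5061, -0.2081, 0.1069]
tool_rot: [-0.0, 1.0, -0.0, 0.0]
contact_force: [-0.4, 0.1, 3.0]
width: 0.361
finger_force: 15.0
```

Emit:
apply_moves(
  series=[
    {"travel":[0,0,-0.3],"angular":[0,0,0]},
    {"travel":[0,0,-0.6],"angular":[0,0,0]},
    {"travel":[0,0,-1],"angular":[0,0,0]},
    {"travel":[0,0,-1],"angular":[0,0,0]},
  ],
)

```text
t: 16.95
position: [0.5074, -0.2089, 0.2093]
tool_rot: [0.0, 1.0, -0.001, 0.003]
contact_force: [0.3, -0.6, -0.6]
width: 0.36
finger_force: 15.0
```

Emit:
apply_moves(
  series=[
    {"travel":[0,0,-0.4],"angular":[0,0,0]},
    {"travel":[0,0,-0.8],"angular":[0,0,0]},
    {"travel":[0,0,-0.95],"angular":[0,0,0]},
    {"travel":[0,0,-0.95],"angular":[0,0,0]},
  ],
)

```text
t: 17.45
position: [0.5056, -0.208, 0.301]
tool_rot: [-0.0, 1.0, 0.0, -0.0]
contact_force: [0.6, 0.3, -1.4]
width: 0.36
finger_force: 15.0
```

Emit:
apply_moves(
  series=[
    {"travel":[0.05,0.3,0],"angular":[0,0,0]},
    {"travel":[0.1,0.7,0],"angular":[0,0,0]},
    {"travel":[0.1,1,0],"angular":[0,0,0]},
    {"travel":[0.1,1,0],"angular":[0,0,0]},
  ],
)

```text
t: 17.95
position: [0.4948, -0.1051, 0.2991]
tool_rot: [-0.003, 1.0, 0.001, -0.002]
contact_force: [-1.0, -0.7, -0.4]
width: 0.362
finger_force: 15.0
```

Emit:
apply_moves(
  series=[
    {"travel":[0,0.3,0],"angular":[0,0,0]},
    {"travel":[0,0.7,0],"angular":[0,0,0]},
    {"travel":[0,1,0],"angular":[0,0,0]},
    {"travel":[0,1,0],"angular":[0,0,0]},
  ],
)

```text
t: 18.45
position: [0.4951, -0.0066, 0.2998]
tool_rot: [-0.002, 1.0, -0.0, -0.001]
contact_force: [-0.6, -0.4, -0.2]
width: 0.362
finger_force: 15.0
```

Emit:
apply_moves(
  series=[
    {"travel":[0,0.3,0],"angular":[0,0,0]},
    {"travel":[0,0.7,0],"angular":[0,0,0]},
    {"travel":[0,1,0],"angular":[0,0,0]},
    {"travel":[0,1,0],"angular":[0,0,0]},
  ],
)

```text
t: 18.95
position: [0.4955, 0.0925, 0.3003]
tool_rot: [-0.001, 1.0, -0.0, -0.001]
contact_force: [-0.1, -1.6, -0.3]
width: 0.36
finger_force: 15.0
```

Emit:
apply_moves(
  series=[
    {"travel":[0,0.3,0],"angular":[0,0,0]},
    {"travel":[0,0.56,0],"angular":[0,0,0]},
    {"travel":[0,0.56,0],"angular":[0,0,0]},
    {"travel":[0,0.56,0],"angular":[0,0,0]},
    {"travel":[0,0.56,0],"angular":[0,0,0]},
  ],
)

```text
t: 19.58
position: [0.496, 0.1459, 0.3014]
tool_rot: [0.001, 1.0, -0.0, -0.0]
contact_force: [-0.0, 0.5, -1.0]
width: 0.363
finger_force: 15.0
```

```bash
python3 - <<'E'
from h import *
c,p,d,s=look("w5");buckets(c,d)
W=world(c,d)+[0,-.0026,0];o=s["position"];m=(d>0)&(abs(W[...,2]-(o[2]+.017))<.005)&(np.hypot(W[...,0]-o[0],W[...,1]-o[1])<.03)
print("cap",m.sum(),W[m].mean(0).round(4))
E
```

```text
tcp [0.4959 0.1463 0.3015] t 19.625 q [ 0.001  1.    -0.    -0.   ] w 0.361
(0.495, 0.148) 711 circle [0.4952 0.1482] 0.0221
(0.499, 0.2527) 779 circle [0.4995 0.2522] 0.0218
(0.607, 0.2526) 115 circle [0.597  0.2573] 0.0155
(0.603, 0.142) 0
cap 2831 [0.4899 0.1459 0.318 ]
```

View pics/w5.png

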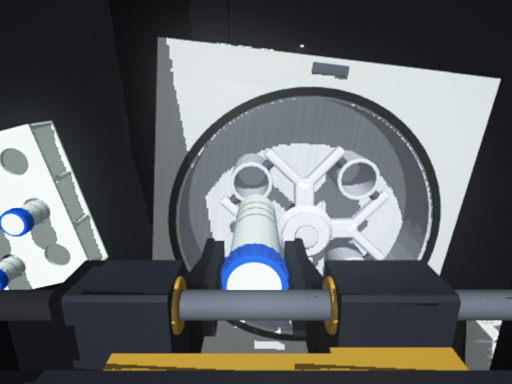

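The wrist view shows the held cap at (254,267) over its bucket at (252,180). The rotor hasn't moved.

Emit:
apply_moves(
  series=[
    {"travel":[0.01,0.01,0.2],"angular":[0,0,0]},
    {"travel":[0.01,0.01,0.4],"angular":[0,0,0]},
    {"travel":[0.01,0.01,0.6],"angular":[0,0,0]},
    {"travel":[0.01,0.01,0.8],"angular":[0,0,0]},
    {"travel":[0.01,0.01,0.8],"angular":[0,0,0]},
  ],
)

```text
t: 20.25
position: [0.4939, 0.1479, 0.2203]
tool_rot: [0.0, 1.0, -0.001, -0.001]
contact_force: [0.1, -0.5, 0.3]
width: 0.359
finger_force: 15.0
```

Emit:
apply_moves(
  series=[
    {"travel":[0,0,0.1],"angular":[0,0,0]},
    {"travel":[0,0,0.2],"angular":[0,0,0]},
    {"travel":[0,0,0.3],"angular":[0,0,0]},
    {"travel":[0,0,0.4],"angular":[0,0,0]},
    {"travel":[0,0,0.46],"angular":[0,0,0]},
    {"travel":[0,0,0.46],"angular":[0,0,0]},
    {"travel":[0,0,0.46],"angular":[0,0,0]},
  ],
)

```text
t: 21.12
position: [0.4948, 0.1491, 0.1756]
tool_rot: [-0.0, 1.0, 0.0, 0.0]
contact_force: [0.5, 0.5, -0.2]
width: 0.362
finger_force: 15.0
```

Emit:
apply_moves(
  series=[
    {"travel":[0,-0.01,0.03],"angular":[0,0,0]},
    {"travel":[0,-0.01,0.04],"angular":[0,0,0]},
    {"travel":[0,-0.01,0.04],"angular":[0,0,0]},
  ],
)

```text
t: 21.5
position: [0.4947, 0.1479, 0.1715]
tool_rot: [0.0, 1.0, 0.0, -0.0]
contact_force: [0.5, 0.5, -0.3]
width: 0.363
finger_force: 15.0
```

Emit:
apply_moves(
  series=[
    {"travel":[0,0,0],"angular":[0,0,0]},
    {"travel":[0,0,0],"angular":[0,0,0]},
    {"travel":[0,0,0],"angular":[0,0,0]},
    {"travel":[0,0,0],"angular":[0,0,0]},
  ],
  grip=0.6,
)

```text
t: 22.0
position: [0.4948, 0.1479, 0.1716]
tool_rot: [0.0, 1.0, 0.0, 0.0]
contact_force: [-0.0, -0.1, 0.4]
width: 0.594
finger_force: 0.0
```

Emit:
apply_moves(
  series=[
    {"travel":[0,0,-0.2],"angular":[0,0,0]},
    {"travel":[0,0,-0.5],"angular":[0,0,0]},
    {"travel":[0,0,-1],"angular":[0,0,0]},
    {"travel":[0,0,-1],"angular":[0,0,0]},
  ],
)

```text
t: 22.5
position: [0.4971, 0.1487, 0.2756]
tool_rot: [0.0, 1.0, 0.002, 0.004]
contact_force: [-0.2, -0.5, -0.8]
width: 0.599
finger_force: 0.0
```

Emit:
apply_moves(
  series=[
    {"travel":[-0.1,-0.5,0],"angular":[0,0,0]},
    {"travel":[-0.3,-1,0],"angular":[0,0,0]},
    {"travel":[-0.3,-1,0],"angular":[0,0,0]},
  ],
)

```text
t: 22.88
position: [0.5253, 0.0428, 0.2708]
tool_rot: [0.004, 1.0, -0.001, -0.0]
contact_force: [0.6, 0.6, -0.0]
width: 0.598
finger_force: 0.0
```

Emit:
apply_moves(
  series=[
    {"travel":[-0.1,-0.5,0],"angular":[0,0,0]},
    {"travel":[-0.29,-1,0],"angular":[0,0,0]},
    {"travel":[-0.29,-1,0],"angular":[0,0,0]},
  ],
)

```text
t: 23.25
position: [0.5538, -0.0562, 0.2707]
tool_rot: [0.004, 1.0, -0.001, -0.0]
contact_force: [-0.3, 0.6, -0.5]
width: 0.601
finger_force: 0.0
```

Emit:
apply_moves(
  series=[
    {"travel":[0,-0.4,0],"angular":[0,0,0]},
    {"travel":[0,-0.77,0],"angular":[0,0,0]},
    {"travel":[0,-0.77,0],"angular":[0,0,0]},
    {"travel":[0,-0.77,0],"angular":[0,0,0]},
  ],
)

```text
t: 23.75
position: [0.5537, -0.1269, 0.2709]
tool_rot: [-0.001, 1.0, 0.001, -0.0]
contact_force: [0.4, 0.6, -0.6]
width: 0.599
finger_force: 0.0
```

```bash
python3 - <<'E'
from h import *
s=arm.get_state();print(s["position"].round(4),s["joints"].round(2))
for n in("side","top"):
    p,d=arm.read_camera(n);c=arm.calibration(n);W=world(c,d)
    for q in((.606,.2517),(.4952,.148),(.554,-.129),(.631,-.1757),(.568,-.192)):
        m=(d>0)&(W[...,2]>.075)&(W[...,2]<.2)&(np.hypot(W[...,0]-q[0],W[...,1]-q[1])<.025)
        if m.any():
            z=np.percentile(W[m][:,2],97);t=W[m&(W[...,2]>z-.004)];print(n,q,len(t),z.round(4),t.mean(0).round(4))
    cv2.imwrite(f"pics/{n}6.png",cv2.resize(p[70:220,150:350] if n=="side" else p[130:265,105:375],None,fx=2.9,fy=2.9))
E
```

```text
[ 0.5537 -0.1269  0.2709] [-0.08  0.26  0.29  1.76 -0.08  1.14  1.81]
side (0.606, 0.2517) 28 0.1885 [0.5961 0.2413 0.1875]
side (0.4952, 0.148) 91 0.189 [0.4904 0.1455 0.1879]
side (0.554, -0.129) 144 0.0981 [ 0.5532 -0.1313  0.0963]
side (0.631, -0.1757) 157 0.098 [ 0.6299 -0.1776  0.0961]
side (0.568, -0.192) 16 0.1187 [ 0.5679 -0.1934  0.1191]
top (0.606, 0.2517) 113 0.189 [0.6043 0.2394 0.1874]
top (0.4952, 0.148) 143 0.1897 [0.4929 0.1464 0.1877]
top (0.554, -0.129) 84 0.0988 [ 0.5535 -0.1304  0.0965]
```

Emit:
apply_moves(
  series=[
    {"travel":[0,0,0.4],"angular":[0,0,0]},
    {"travel":[0,0,0.8],"angular":[0,0,0]},
    {"travel":[0,0,1],"angular":[0,0,0]},
    {"travel":[0,0,1],"angular":[0,0,0]},
  ],
)

```text
t: 24.35
position: [0.5528, -0.1273, 0.1699]
tool_rot: [-0.001, 1.0, 0.001, -0.002]
contact_force: [0.1, -0.3, -0.5]
width: 0.601
finger_force: 0.0
```

Emit:
apply_moves(
  series=[
    {"travel":[0,0,0.2],"angular":[0,0,0]},
    {"travel":[0,0,0.4],"angular":[0,0,0]},
    {"travel":[0,0,0.6],"angular":[0,0,0]},
    {"travel":[0,0,0.8],"angular":[0,0,0]},
    {"travel":[0,0,0.93],"angular":[0,0,0]},
    {"travel":[0,0,0.93],"angular":[0,0,0]},
  ],
)

```text
t: 25.1
position: [0.5538, -0.1286, 0.0784]
tool_rot: [-0.0, 1.0, 0.0, -0.0]
contact_force: [-0.7, 0.2, -0.3]
width: 0.593
finger_force: 0.0
```

Emit:
apply_moves(
  series=[
    {"travel":[0,0,0],"angular":[0,0,0]},
    {"travel":[0,0,0],"angular":[0,0,0]},
    {"travel":[0,0,0],"angular":[0,0,0]},
    {"travel":[0,0,0],"angular":[0,0,0]},
    {"travel":[0,0,0],"angular":[0,0,0]},
  ],
  grip=0.2,
)

```text
t: 25.72
position: [0.5543, -0.1291, 0.079]
tool_rot: [0.0, 1.0, 0.0, 0.001]
contact_force: [0.2, 0.2, 2.8]
width: 0.363
finger_force: 15.0
```

Emit:
apply_moves(
  series=[
    {"travel":[0,0,-0.3],"angular":[0,0,0]},
    {"travel":[0,0,-0.6],"angular":[0,0,0]},
    {"travel":[0,0,-1],"angular":[0,0,0]},
    {"travel":[0,0,-1],"angular":[0,0,0]},
  ],
)

```text
t: 26.22
position: [0.5555, -0.1296, 0.1813]
tool_rot: [0.0, 1.0, -0.0, 0.003]
contact_force: [0.0, -1.1, -1.1]
width: 0.359
finger_force: 15.0
```

Emit:
apply_moves(
  series=[
    {"travel":[0,0,-0.4],"angular":[0,0,0]},
    {"travel":[0,0,-0.8],"angular":[0,0,0]},
    {"travel":[0,0,-1],"angular":[0,0,0]},
    {"travel":[0,0,-1],"angular":[0,0,0]},
  ],
)

```text
t: 26.72
position: [0.554, -0.1291, 0.2787]
tool_rot: [-0.0, 1.0, -0.0, 0.001]
contact_force: [0.5, -0.3, -1.0]
width: 0.359
finger_force: 15.0
```

Emit:
apply_moves(
  series=[
    {"travel":[-0.1,0.3,0],"angular":[0,0,0]},
    {"travel":[-0.2,0.7,0],"angular":[0,0,0]},
    {"travel":[-0.3,1,0],"angular":[0,0,0]},
    {"travel":[-0.3,1,0],"angular":[0,0,0]},
  ],
)

```text
t: 27.22
position: [0.5832, -0.0255, 0.2757]
tool_rot: [-0.003, 1.0, 0.001, -0.002]
contact_force: [0.1, -1.5, -0.3]
width: 0.36
finger_force: 15.0
```

Emit:
apply_moves(
  series=[
    {"travel":[-0.1,0.3,0],"angular":[0,0,0]},
    {"travel":[-0.18,0.7,0],"angular":[0,0,0]},
    {"travel":[-0.18,1,0],"angular":[0,0,0]},
    {"travel":[-0.18,1,0],"angular":[0,0,0]},
  ],
)

```text
t: 27.72
position: [0.6007, 0.0728, 0.2765]
tool_rot: [-0.002, 1.0, 0.0, -0.002]
contact_force: [0.1, -0.7, 0.4]
width: 0.358
finger_force: 15.0
```

Emit:
apply_moves(
  series=[
    {"travel":[0,0.3,0],"angular":[0,0,0]},
    {"travel":[0,0.7,0],"angular":[0,0,0]},
    {"travel":[0,0.7,0],"angular":[0,0,0]},
    {"travel":[0,0.7,0],"angular":[0,0,0]},
    {"travel":[0,0.7,0],"angular":[0,0,0]},
  ],
)

```text
t: 28.35
position: [0.6019, 0.1383, 0.2782]
tool_rot: [0.002, 1.0, -0.001, -0.0]
contact_force: [-0.0, -1.0, -0.3]
width: 0.36
finger_force: 15.0
```

```bash
python3 - <<'E'
from h import *
c,p,d,s=look("w7");buckets(c,d)
W=world(c,d)+[0,-.0026,0];W[d<=0]=9
for q in((.604,.245),(.4952,.148)):
    m=(W[...,2]>.175)&(W[...,2]<.2)&(np.hypot(W[...,0]-q[0],W[...,1]-q[1])<.035)
    if m.any(): v,u=np.nonzero(m);(a,b),r=cv2.minEnclosingCircle(np.c_[u,v].astype(np.float32));print(q,len(u),W[m].mean(0).round(4),"mec",(ray(c,[(a,b)],.187)[0]+[0,-.0026,0]).round(4),r)
E
```

```text
tcp [0.6019 0.1387 0.2784] t 28.4 q [ 0.001  1.    -0.    -0.   ] w 0.36
(0.495, 0.148) 616 circle [0.4947 0.1469] 0.0217
(0.499, 0.2527) 1260 circle [0.4999 0.2521] 0.0221
(0.607, 0.2526) 795 circle [0.6084 0.2527] 0.0237
(0.603, 0.142) 850 circle [0.6021 0.1425] 0.0218
(0.604, 0.245) 1528 [0.6025 0.2372 0.1864] mec [0.6013 0.2368 0.187 ] 23.218660354614258
(0.4952, 0.148) 1987 [0.494  0.1492 0.1875] mec [0.4939 0.1488 0.187 ] 26.730802536010742
```

View pics/w7.png

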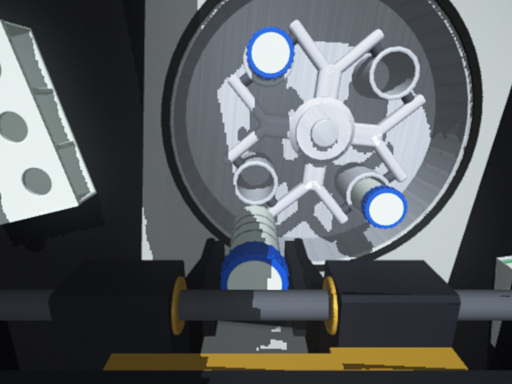

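The wrist view shows the second tall tube upright at (270,52). The first leans inside its bucket, with its cap at (384,206), so I'll mend that later. The short tube is over its bucket at (256,180).

Emit:
apply_moves(
  series=[
    {"travel":[0,0.02,0.2],"angular":[0,0,0]},
    {"travel":[0,0.02,0.4],"angular":[0,0,0]},
    {"travel":[0,0.02,0.6],"angular":[0,0,0]},
    {"travel":[0,0.02,0.8],"angular":[0,0,0]},
    {"travel":[0,0.02,0.8],"angular":[0,0,0]},
  ],
)

```text
t: 29.02
position: [0.6007, 0.1417, 0.197]
tool_rot: [0.001, 1.0, -0.001, -0.002]
contact_force: [0.3, 0.1, -0.0]
width: 0.359
finger_force: 15.0
```

Emit:
apply_moves(
  series=[
    {"travel":[0,0,0.1],"angular":[0,0,0]},
    {"travel":[0,0,0.2],"angular":[0,0,0]},
    {"travel":[0,0,0.3],"angular":[0,0,0]},
    {"travel":[0,0,0.4],"angular":[0,0,0]},
    {"travel":[0,0,0.5],"angular":[0,0,0]},
    {"travel":[0,0,0.5],"angular":[0,0,0]},
    {"travel":[0,0,0.5],"angular":[0,0,0]},
  ],
)

```text
t: 29.9
position: [0.6017, 0.1431, 0.1485]
tool_rot: [-0.0, 1.0, 0.0, -0.0]
contact_force: [-1.1, -0.1, -0.7]
width: 0.362
finger_force: 15.0
```

Emit:
apply_moves(
  series=[
    {"travel":[0,-0.01,0.03],"angular":[0,0,0]},
    {"travel":[0,-0.01,0.05],"angular":[0,0,0]},
    {"travel":[0,-0.01,0.05],"angular":[0,0,0]},
    {"travel":[0,-0.01,0.05],"angular":[0,0,0]},
  ],
)

```text
t: 30.4
position: [0.6018, 0.1421, 0.1437]
tool_rot: [-0.0, 1.0, 0.0, 0.0]
contact_force: [0.2, 0.7, -1.2]
width: 0.362
finger_force: 15.0
```

Emit:
apply_moves(
  series=[
    {"travel":[0,0,0],"angular":[0,0,0]},
    {"travel":[0,0,0],"angular":[0,0,0]},
    {"travel":[0,0,0],"angular":[0,0,0]},
    {"travel":[0,0,0],"angular":[0,0,0]},
  ],
  grip=0.6,
)

```text
t: 30.9
position: [0.6017, 0.1419, 0.1436]
tool_rot: [0.0, 1.0, 0.0, 0.0]
contact_force: [-0.2, -0.4, 0.4]
width: 0.596
finger_force: 0.0
```

Emit:
apply_moves(
  series=[
    {"travel":[0,0,-0.2],"angular":[0,0,0]},
    {"travel":[0,0,-0.5],"angular":[0,0,0]},
    {"travel":[0,0,-1],"angular":[0,0,0]},
    {"travel":[0,0,-1],"angular":[0,0,0]},
  ],
)

```text
t: 31.4
position: [0.6043, 0.1424, 0.2482]
tool_rot: [0.0, 1.0, 0.001, 0.004]
contact_force: [-0.0, -0.2, 0.2]
width: 0.602
finger_force: 0.0
```

Emit:
apply_moves(
  series=[
    {"travel":[-0.1,-0.5,-0.2],"angular":[0,0,0]},
    {"travel":[-0.1,-1,-0.2],"angular":[0,0,0]},
    {"travel":[-0.1,-1,-0.2],"angular":[0,0,0]},
  ],
)

```text
t: 31.78
position: [0.6114, 0.0357, 0.2631]
tool_rot: [0.004, 1.0, -0.001, -0.0]
contact_force: [0.6, 0.4, 0.2]
width: 0.596
finger_force: 0.0
```

Emit:
apply_moves(
  series=[
    {"travel":[-0.1,-0.5,0],"angular":[0,0,0]},
    {"travel":[-0.19,-1,0],"angular":[0,0,0]},
    {"travel":[-0.19,-1,0],"angular":[0,0,0]},
  ],
)

```text
t: 32.15
position: [0.6303, -0.0632, 0.2626]
tool_rot: [0.004, 1.0, -0.001, -0.001]
contact_force: [-0.4, 0.4, -0.2]
width: 0.602
finger_force: 0.0
```

Emit:
apply_moves(
  series=[
    {"travel":[0,-0.5,0],"angular":[0,0,0]},
    {"travel":[0,-1,0],"angular":[0,0,0]},
    {"travel":[0,-1,0],"angular":[0,0,0]},
  ],
)

```text
t: 32.52
position: [0.6296, -0.1623, 0.2627]
tool_rot: [0.003, 1.0, -0.001, -0.001]
contact_force: [0.6, -0.2, 0.4]
width: 0.603
finger_force: 0.0
```

Emit:
apply_moves(
  series=[
    {"travel":[0,-0.15,0],"angular":[0,0,0]},
    {"travel":[0,-0.17,0],"angular":[0,0,0]},
    {"travel":[0,-0.17,0],"angular":[0,0,0]},
  ],
)

```text
t: 32.9
position: [0.6309, -0.174, 0.2633]
tool_rot: [-0.001, 1.0, 0.0, -0.0]
contact_force: [-0.2, 0.2, -0.1]
width: 0.603
finger_force: 0.0
```

Emit:
apply_moves(
  series=[
    {"travel":[0,0,0.4],"angular":[0,0,0]},
    {"travel":[0,0,0.8],"angular":[0,0,0]},
    {"travel":[0,0,1],"angular":[0,0,0]},
    {"travel":[0,0,1],"angular":[0,0,0]},
  ],
)

```text
t: 33.4
position: [0.6298, -0.1736, 0.1617]
tool_rot: [-0.001, 1.0, 0.001, -0.002]
contact_force: [0.3, 0.3, -0.1]
width: 0.602
finger_force: 0.0
```

Emit:
apply_moves(
  series=[
    {"travel":[0,0,0.2],"angular":[0,0,0]},
    {"travel":[0,0,0.4],"angular":[0,0,0]},
    {"travel":[0,0,0.6],"angular":[0,0,0]},
    {"travel":[0,0,0.8],"angular":[0,0,0]},
    {"travel":[0,0,0.85],"angular":[0,0,0]},
    {"travel":[0,0,0.85],"angular":[0,0,0]},
  ],
)

```text
t: 34.15
position: [0.6307, -0.1752, 0.0781]
tool_rot: [0.0, 1.0, 0.0, -0.0]
contact_force: [0.3, -0.6, 0.0]
width: 0.601
finger_force: 0.0
```

Emit:
apply_moves(
  series=[
    {"travel":[0,0,0],"angular":[0,0,0]},
    {"travel":[0,0,0],"angular":[0,0,0]},
    {"travel":[0,0,0],"angular":[0,0,0]},
    {"travel":[0,0,0],"angular":[0,0,0]},
    {"travel":[0,0,0],"angular":[0,0,0]},
  ],
  grip=0.2,
)

```text
t: 34.78
position: [0.6311, -0.1751, 0.079]
tool_rot: [-0.0, 1.0, -0.0, 0.001]
contact_force: [-0.4, 1.2, 3.5]
width: 0.363
finger_force: 15.0
```

Emit:
apply_moves(
  series=[
    {"travel":[0,0,-0.3],"angular":[0,0,0]},
    {"travel":[0,0,-0.6],"angular":[0,0,0]},
    {"travel":[0,0,-1],"angular":[0,0,0]},
    {"travel":[0,0,-1],"angular":[0,0,0]},
  ],
)

```text
t: 35.28
position: [0.6326, -0.1758, 0.182]
tool_rot: [0.0, 1.0, -0.001, 0.003]
contact_force: [0.2, 0.3, -0.0]
width: 0.358
finger_force: 15.0
```

Emit:
apply_moves(
  series=[
    {"travel":[0,0,-0.4],"angular":[0,0,0]},
    {"travel":[0,0,-0.8],"angular":[0,0,0]},
    {"travel":[0,0,-1],"angular":[0,0,0]},
    {"travel":[0,0,-1],"angular":[0,0,0]},
    {"travel":[0,0,-1],"angular":[0,0,0]},
  ],
)

```text
t: 35.9
position: [0.6298, -0.1747, 0.2763]
tool_rot: [-0.0, 1.0, 0.0, -0.002]
contact_force: [1.0, 0.2, -1.2]
width: 0.356
finger_force: 15.0
```

Emit:
apply_moves(
  series=[
    {"travel":[0.1,0.3,-0.2],"angular":[0,0,0]},
    {"travel":[0.2,0.7,-0.2],"angular":[0,0,0]},
    {"travel":[0.3,1,-0.2],"angular":[0,0,0]},
    {"travel":[0.3,1,-0.2],"angular":[0,0,0]},
  ],
)

```text
t: 36.4
position: [0.5997, -0.0715, 0.2966]
tool_rot: [-0.003, 1.0, 0.001, -0.002]
contact_force: [-0.3, 0.1, 0.4]
width: 0.359
finger_force: 15.0
```

Emit:
apply_moves(
  series=[
    {"travel":[0.1,0.3,0],"angular":[0,0,0]},
    {"travel":[0.2,0.7,0],"angular":[0,0,0]},
    {"travel":[0.3,1,0],"angular":[0,0,0]},
    {"travel":[0.3,1,0],"angular":[0,0,0]},
  ],
)

```text
t: 36.9
position: [0.57, 0.0268, 0.2972]
tool_rot: [-0.002, 1.0, 0.0, -0.001]
contact_force: [-0.1, -0.3, -0.6]
width: 0.355
finger_force: 15.0
```

Emit:
apply_moves(
  series=[
    {"travel":[0.1,0.3,0],"angular":[0,0,0]},
    {"travel":[0.2,0.7,0],"angular":[0,0,0]},
    {"travel":[0.3,1,0],"angular":[0,0,0]},
    {"travel":[0.3,1,0],"angular":[0,0,0]},
  ],
)

```text
t: 37.4
position: [0.5405, 0.1258, 0.2976]
tool_rot: [-0.001, 1.0, -0.0, -0.001]
contact_force: [0.4, -0.5, -0.6]
width: 0.357
finger_force: 15.0
```

Emit:
apply_moves(
  series=[
    {"travel":[0.1,0.3,0],"angular":[0,0,0]},
    {"travel":[0.3,0.7,0],"angular":[0,0,0]},
    {"travel":[0.41,1,0],"angular":[0,0,0]},
    {"travel":[0.41,1,0],"angular":[0,0,0]},
  ],
)

```text
t: 37.9
position: [0.4998, 0.2252, 0.2979]
tool_rot: [-0.001, 1.0, -0.0, -0.0]
contact_force: [-0.4, -0.6, -0.5]
width: 0.358
finger_force: 15.0
```

Emit:
apply_moves(
  series=[
    {"travel":[0,0.25,0],"angular":[0,0,0]},
    {"travel":[0,0.25,0],"angular":[0,0,0]},
    {"travel":[0,0.25,0],"angular":[0,0,0]},
    {"travel":[0,0.25,0],"angular":[0,0,0]},
  ],
)

```text
t: 38.4
position: [0.5003, 0.248, 0.2984]
tool_rot: [0.001, 1.0, -0.0, 0.0]
contact_force: [-0.6, 0.5, -0.6]
width: 0.359
finger_force: 15.0
```

```bash
python3 - <<'E'
from h import *
c,p,d,s=look("w8");buckets(c,d)
E
```

```text
tcp [0.5002 0.2484 0.2985] t 38.45 q [ 0.001  1.    -0.     0.   ] w 0.357
(0.495, 0.148) 522 circle [0.4924 0.1512] 0.0183
(0.499, 0.2527) 766 circle [0.4992 0.2524] 0.0219
(0.607, 0.2526) 0
(0.603, 0.142) 206 circle [0.5902 0.1387] 0.0128
```

View pics/w8.png

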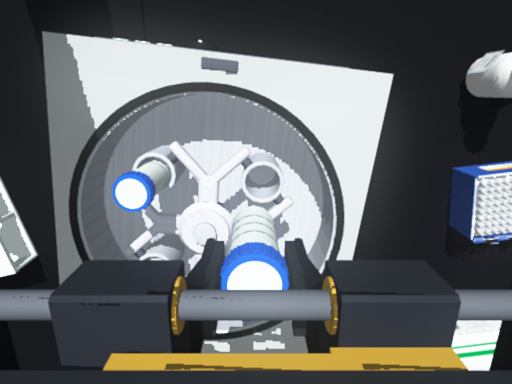

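The wrist view shows the last short tube's cap at (254,267), over the empty bucket at (263,178). The second tall tube is at (134,190).

Emit:
apply_moves(
  series=[
    {"travel":[0,0.02,0.2],"angular":[0,0,0]},
    {"travel":[0,0.02,0.4],"angular":[0,0,0]},
    {"travel":[0,0.02,0.6],"angular":[0,0,0]},
    {"travel":[0,0.02,0.8],"angular":[0,0,0]},
    {"travel":[0,0.02,1],"angular":[0,0,0]},
    {"travel":[0,0.02,1],"angular":[0,0,0]},
  ],
)

```text
t: 39.2
position: [0.499, 0.2508, 0.1973]
tool_rot: [0.0, 1.0, -0.001, -0.001]
contact_force: [0.3, -0.9, -0.0]
width: 0.36
finger_force: 15.0
```

Emit:
apply_moves(
  series=[
    {"travel":[0,0,0.1],"angular":[0,0,0]},
    {"travel":[0,0,0.2],"angular":[0,0,0]},
    {"travel":[0,0,0.3],"angular":[0,0,0]},
    {"travel":[0,0,0.4],"angular":[0,0,0]},
    {"travel":[0,0,0.5],"angular":[0,0,0]},
    {"travel":[0,0,0.5],"angular":[0,0,0]},
    {"travel":[0,0,0.5],"angular":[0,0,0]},
  ],
)

```text
t: 40.08
position: [0.4999, 0.2517, 0.1485]
tool_rot: [0.0, 1.0, -0.0, 0.0]
contact_force: [-0.3, -0.7, -0.4]
width: 0.361
finger_force: 15.0
```

Emit:
apply_moves(
  series=[
    {"travel":[0,0,0.03],"angular":[0,0,0]},
    {"travel":[0,0,0.05],"angular":[0,0,0]},
    {"travel":[0,0,0.05],"angular":[0,0,0]},
    {"travel":[0,0,0.05],"angular":[0,0,0]},
  ],
)

```text
t: 40.58
position: [0.4998, 0.2519, 0.1436]
tool_rot: [-0.0, 1.0, 0.0, 0.0]
contact_force: [0.2, -0.4, -0.3]
width: 0.356
finger_force: 15.0
```

Emit:
apply_moves(
  series=[
    {"travel":[0,0,0],"angular":[0,0,0]},
    {"travel":[0,0,0],"angular":[0,0,0]},
    {"travel":[0,0,0],"angular":[0,0,0]},
    {"travel":[0,0,0],"angular":[0,0,0]},
  ],
  grip=0.6,
)

```text
t: 41.08
position: [0.4997, 0.2519, 0.1435]
tool_rot: [-0.0, 1.0, 0.0, 0.0]
contact_force: [-0.3, 0.9, 0.0]
width: 0.589
finger_force: 0.0
```

Emit:
apply_moves(
  series=[
    {"travel":[0,0,-0.2],"angular":[0,0,0]},
    {"travel":[0,0,-0.5],"angular":[0,0,0]},
    {"travel":[0,0,-1],"angular":[0,0,0]},
    {"travel":[0,0,-1],"angular":[0,0,0]},
  ],
)

```text
t: 41.58
position: [0.502, 0.2531, 0.2478]
tool_rot: [0.0, 1.0, 0.002, 0.004]
contact_force: [-0.1, -0.0, -0.1]
width: 0.601
finger_force: 0.0
```

Emit:
apply_moves(
  series=[
    {"travel":[-0.5,-0.05,-0.4],"angular":[0,0,0]},
    {"travel":[-1,-0.1,-0.5],"angular":[0,0,0]},
    {"travel":[-1,-0.1,-0.5],"angular":[0,0,0]},
    {"travel":[-1,-0.1,-0.5],"angular":[0,0,0]},
  ],
)

```text
t: 42.08
position: [0.5988, 0.2419, 0.292]
tool_rot: [-0.0, 1.0, -0.0, -0.001]
contact_force: [-0.0, 0.7, -0.3]
width: 0.603
finger_force: 0.0
```

```bash
cat > caps.py <<'E'
from h import *
import sys
c,p,d,s=look(sys.argv[1])
W=world(c,d)+[0,-.0026,0];W[d<=0]=9
for q,z in(((.604,.245),.188),((.4952,.148),.188),((.602,.142),.160),((.4997,.252),.160)):
    m=(abs(W[...,2]-z)<.005)&(np.hypot(W[...,0]-q[0],W[...,1]-q[1])<.033)
    if m.sum()>30: v,u=np.nonzero(m);(a,b),r=cv2.minEnclosingCircle(np.c_[u,v].astype(np.float32));print(q,len(u),"ztop",np.percentile(W[m][:,2],[50,95]).round(4),"mec",(ray(c,[(a,b)],z)[0]+[0,-.0026,0]).round(4),round(a),round(b),round(r,1))
E
python3 caps.py w9
```

```text
tcp [0.5983 0.2423 0.2922] t 42.125 q [-0.001  1.    -0.    -0.001] w 0.598
(0.604, 0.245) 1222 ztop [0.1874 0.1892] mec [0.598  0.2442 0.188 ] 257 201 20.4
(0.4952, 0.148) 1741 ztop [0.1876 0.189 ] mec [0.4997 0.1461 0.188 ] 119 69 25.4
(0.602, 0.142) 1022 ztop [0.1597 0.161 ] mec [0.6056 0.1448 0.16  ] 144 200 18.8
(0.4997, 0.252) 1387 ztop [0.1595 0.1612] mec [0.4949 0.2572 0.16  ] 274 65 22.1
```

View pics/w9.png

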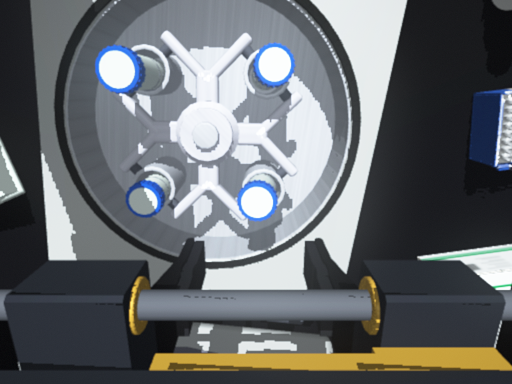

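The wrist view shows all four caps in the buckets: talls at (119,69) and (257,201), diagonal across the nut, and shorts at (274,65) and (144,200). The tops are at 188 and 160 mm, which means every tube is on its floor, with only the slight lean the bore slack allows. I'll back off upward, check that things have settled and that the dropper is untouched, then hand in.

Emit:
apply_moves(
  series=[
    {"travel":[0.3,0,-0.4],"angular":[0,0,0]},
    {"travel":[0.5,0,-0.5],"angular":[0,0,0]},
    {"travel":[0.5,0,-0.5],"angular":[0,0,0]},
    {"travel":[0.5,0,-0.5],"angular":[0,0,0]},
    {"travel":[0.5,0,-0.5],"angular":[0,0,0]},
  ],
)

```text
t: 42.75
position: [0.5498, 0.2415, 0.3422]
tool_rot: [0.0, 1.0, -0.001, -0.001]
contact_force: [0.9, -0.3, -0.2]
width: 0.604
finger_force: 0.0
```

```bash
python3 caps.py w10; python3 - <<'E'
from h import *
p,d=arm.read_camera("side");c=arm.calibration("side");W=world(c,d)
m=(d>0)&(W[...,2]>.075)&(np.hypot(W[...,0]-.568,W[...,1]-.192*-1*-1*-1)<.025);print("dropper",m.sum(),W[m].mean(0).round(3),W[m][:,2].max())
cv2.imwrite("pics/s10.png",cv2.resize(p[70:320,150:390],None,fx=2.4,fy=2.4))
E
```

```text
tcp [0.5499 0.2415 0.3423] t 42.8 q [ 0.     1.    -0.001 -0.001] w 0.599
(0.604, 0.245) 799 ztop [0.1873 0.1892] mec [0.598  0.2443 0.188 ] 257 233 16.5
(0.4952, 0.148) 1042 ztop [0.1877 0.189 ] mec [0.4991 0.1452 0.188 ] 146 130 19.3
(0.602, 0.142) 691 ztop [0.1596 0.1609] mec [0.605  0.1452 0.16  ] 164 228 15.4
(0.4997, 0.252) 869 ztop [0.1596 0.1613] mec [0.4945 0.2575 0.16  ] 271 122 17.2
dropper 266 [ 0.565 -0.197  0.097] 0.12298203861977604
```

View pics/s10.png

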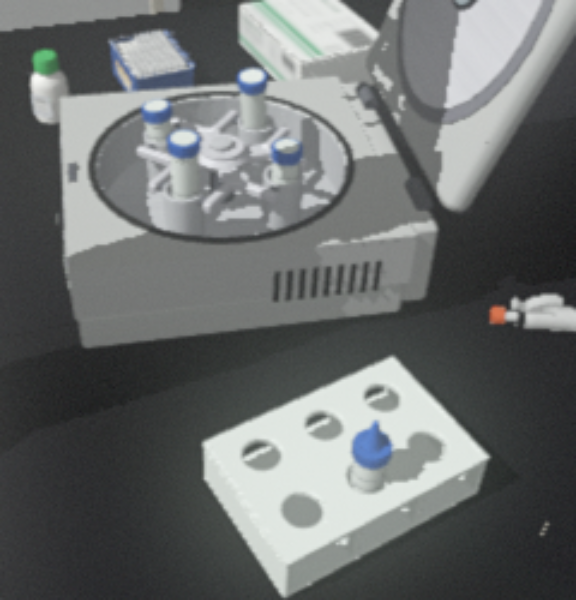

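The side view shows the talls opposite each other at (252,80) and (184,145), the shorts at (157,112) and (286,152), and the dropper still in the rack at (371,450). Nothing is moving.

```bash
python3 -c "
from bench import arm
print(arm.hand_in())"
```

```text
the job is handed in; nothing more can be done
None
```

I handed in the job at about 43 s: the tall tubes are opposite each other, the short ones are in the other two buckets, all four are down on their bucket floors with a slight lean (largest, about 5°, on one tall tube), and the dropper tube is still in the rack.

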